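Carry the speaker tray to the riser and park the rolling speaker on the charging strip

TASK

Take the wooden charging tray by its overhead handle, lift it a good 5 cm higher than the riser's top and, by tilting the tray gently, roll the loose speaker onto the orange charging strip in the middle and keep it there for three seconds while the tray is held in the air. Then set the tray down gently in the middle of the riser, squarely along it, and let go, with the speaker lying still on the strip. Never touch the speaker with the robot, let it roll up against an end rim or spill, and leave the remote, mug and planter alone.

Things in the scene. Friction and masses are not known exactly. Their poses are not given: they have to be found in the camera images.
- tray: Light-wood charging tray, 128 mm (its x) by 304 mm (its y), about 0.55 kg, with an orange strip across the middle. Origin: centre of the underside; z up. Floor top at z = 6 mm, 112 mm wide between side rims 22 mm high. A dark steel handle arches over the middle: legs outside the side rims (to x = +-70 mm), flat bar on top. Gap of 32 mm between the speaker's top and the bar.
- tray_strip (a point): Middle of the orange charging strip, on the tray's floor at the tray's centre, 6 mm above the underside. The strip covers the floor within 20 mm of this point along the tray's y, over the whole width. Axes as the tray's.
- tray_end (a point): Foot of the end rim at the tray's +y end, on the floor, 145 mm along y from the middle; the other end rim is the same at -y. End rims rise to 28 mm above the underside. The speaker meets a rim when its centre is 115 mm from the middle.
- tray_handle (a point): Centre of the tray handle's flat top bar, 111 mm above the tray's underside. The bar runs 140 mm along the tray's x, is 14 mm thick (tray y) and 26 mm high; grip it across its thickness from above, fingers closing along the tray's y. Axes as the tray's.
- speaker: Loose speaker, bright blue with black ends: solid cylinder, diameter 60, length 104 mm, 0.25 kg (varies by a third), lying on the tray floor, axis along the tray's x, so it rolls along the tray's y. Origin: its centre, 36 mm above the tray's underside; its axes turn as it rolls. A tilt of a rad drives it downhill at 6.5 a m/s2, less rolling resistance worth 0.013 rad (varies by a quarter).
- riser: Fixed light-wood desk riser, 210 mm (its x) by 370 mm (its y), flat top 60 mm above the desk, two legs, with a grey inlay mat in the middle of the top. Origin: centre of its footprint on the desk, z up. The tray goes on top with its y along the riser's y (either way round).
- riser_top (a point): Centre of the riser's top surface, 60 mm above the desk. Axes as the riser's.
- remote: White remote control, 40 x 130 x 18 mm, lying on the desk; origin at the centre of its underside. Leave alone.
- mug: White mug, 80 mm across, 90 mm high, on the desk; origin at the centre of its underside. Leave alone.
- planter: Small white planter with green plant, 90 mm across, about 130 mm high, on the desk; origin at the centre of its underside. Leave alone.
Not all that is in view belongs to the job. There is more than one size of the speaker; the one meant has the size given above.

How it is judged:
By the outcome, as a careful person would: the job done as asked, in the order asked, and still so for the second after the job is handed in, with the robot touching nothing.
It also fails if it takes over 72 s, if anything falls off the work surface, if the arm or the gripper's body presses on something with over 40 N, if the wrist force passes 120 N, or if a joint passes its speed limit or range.

ROBOT

A 6-joint arm with a two-finger parallel gripper is mounted at the origin on the work surface. World frame = base frame: x ahead of the robot, y to its left, z up, the work surface at z = 0. Lengths are in m, angles in rad, forces in N, time in s.
With the tool pointing down it reaches from about 0.35 to 0.85 m from the base axis. Payload 8.1 kg.
Tool frame: the origin (TCP) lies at the very end of the fingers, on their centre line; the grasp point (between the pads) lies env.hold_point_z behind it (env.hold_point_z is the distance from the TCP to the grasp point, in m); z points along the fingers, y is the line along which they close (so a half turn about z gives the same grasp; the last joint's range is limited). The gripper opens to 85 mm and grips with 20 to 120 N. Pads are 22 mm wide; open, the fingers measure 114 mm over their backs; the gripper's body (76 mm by 85 mm) begins 54 mm behind the grasp point. The pads swing forward as they close: fully open they stand 13 mm farther back than shut.
Start: joints at [-1.323, 0.13, 1.488, -0, 1.523, -0.085], TCP at [0.196, -0.567, 0.231] pointing down, gripper open.
Joint ranges: [-2.96, 2.96], [-0.89, 2.26], [0.02, 2.5], [-1.34, 4.48], [0, 2.73], [-2.66, 2.66]. Speed limits (rad/s): [2.39, 2.39, 2.79, 3.14, 3.14, 3.14].

INTERFACE

Orientations are given as a unit quaternion [x, y, z, w].
In Python, from plant import telemetry, eyes, order, env gives the robot as it stands. The module is installed in compiled form; this text tells all that it offers.
- The arm moves only by the tool servo_tool, never from a script. Its argument "series" is a list of rows, each an object with "hand": the finger opening in mm, from 0 to 85.4; "dp": the shift along the tool's x, y, z in mm, a list of three; "dr": the turn, a rotation vector about the tool's x, y, z in degrees, a list of three. In form: [{"hand": hand, "dp": [x, y, z], "dr": [rx, ry, rz]}, ...]. A call has 1 to 10 rows; each row shifts and turns the commanded pose from where the row before left it, along the tool's axes as they then stand; what a row does not reach is not made up. A row lasts 1/10 s, in which the tool goes at most 50 mm and 8.59 degrees, less where a joint would pass 70% of its speed; a pose out of reach is approached as far as the arm can. A call with a gripper value outside its range is refused whole. The fingers move at their own pace and stop on an object; "squeeze" is the grip in N (left out, the last holds). Time passes only in rows, so rows that do not move let the fingers close. It gives the time, the measured TCP pose, the force, the opening and the grip force at its end, in the units of the state.
- telemetry.state(): the state, without advancing time (a new reading comes with each control period).
- eyes.grab_frame(name): name is "scene" or "side" or "wrist"; returns a dict with "color" (400x640x3 uint8, blue, green, red), "range_z" (400x640 float32, m along the optical axis (not along the pixel's ray), 0 where there is no reading), "fx", "fy", "cx", "cy" (pixels), "distortion" ([k1, k2, p1, p2, k3] as OpenCV has them; the pictures are not rectified), "cam_to_world" (4x4, takes a point from camera to world coordinates); the wrist camera has in their place "T_tool_cam" (4x4, takes a point from camera to tool coordinates, whose origin is the TCP and whose axes are the flange's). Camera axes: x right, y down, z forward; pixel columns grow to the right and rows downward; lengths in m; the calibration is good to about 2 mm. A picture is of the moment at which its call begins: read the wrist's pose just before it.
- order.hand_in(): hands the job in; it is judged then, once.
The state is a dict: "time": time; "qpos": joint angles; "qvel": joint speeds; "joint_efforts": joint torques, N m; "tcp_pos": TCP position; "eef_rot": TCP orientation; "force": force on the tool from outside, world axes, zero at the start; "ft_torque": the same for the moment, N m; "gripper_width": finger opening in m; "grasp_force": force on a finger pad.
Only numpy, scipy, OpenCV 4.12 (cv2) and the standard library are available. Lean on these libraries where they do the work, as an engineer would, in place of code of your own. Each camera call takes 0.05 s, during which the arm holds its last target. There are 200 camera calls.

## Working session

There is one attempt and no reset: what is moved stays moved. The work goes in short steps, Python scripts to look and compute and a tool call to move; the robot and the scene stay as the last step left them, time stands still between calls to the robot, and variables do not carry over. Pictures are saved under pics/ and viewed, at most 10 in all, crops included, and the job is handed in when it is done.

Besides the shell and the picture viewer there is one more tool, called after ">>>" by a JSON object that holds its "method" and its "body", one argument or row to a line. servo_tool: Moves the arm, as the interface text tells. Its arguments: {"type":"object","properties":{"series":{"type":"array"},"squeeze":{"type":"number"}},"required":["series"]}

```bash
mkdir -p pics; cat > h.py <<'E'
import numpy as np,cv2
from plant import telemetry,eyes,order,env
from scipy.spatial.transform import Rotation as R
def pts(f,T=None):
    h,w=f["range_z"].shape;K=np.array([[f["fx"],0,f["cx"]],[0,f["fy"],f["cy"]],[0,0,1.]])
    u,v=np.meshgrid(np.arange(w),np.arange(h))
    n=cv2.undistortPoints(np.stack([u,v],-1).reshape(-1,1,2).astype(float),K,np.array(f["distortion"])).reshape(h,w,2)
    z=f["range_z"];P=np.stack([n[...,0]*z,n[...,1]*z,z],-1)
    T=np.array(f["cam_to_world"]) if T is None else T
    return P@T[:3,:3].T+T[:3,3]
def toolT():
    s=telemetry.state();T=np.eye(4);T[:3,:3]=R.from_quat(s["eef_rot"]).as_matrix();T[:3,3]=s["tcp_pos"];return T
E
python3 - <<'E'
from h import *
s=telemetry.state();print(s,env.hold_point_z)
a=eyes.grab_frame("scene");b=eyes.grab_frame("side")
cv2.imwrite("pics/a.png",a["color"]);cv2.imwrite("pics/b.png",b["color"])
np.savez("f0.npz",a=pts(a),b=pts(b),ac=a["color"],bc=b["color"])
E
```

```text
{'time': 0.0, 'qpos': array([-1.32339438e+00,  1.31173666e-01,  1.48929688e+00, -2.97459786e-05,
        1.52302731e+00, -8.54010259e-02]), 'qvel': array([-1.33605038e-03, -1.24946172e-03,  3.73347159e-04,  1.05784371e-03,
        3.85217264e-05, -5.21539694e-04]), 'joint_efforts': array([-9.72233756e-04, -5.69396746e+01, -5.00553417e+01, -4.74310127e-04,
        1.50825520e-02,  6.54132168e-05]), 'tcp_pos': array([ 0.19588645, -0.56652081,  0.23022732]), 'eef_rot': array([ 9.86186622e-01,  1.65635261e-01, -9.18835425e-05, -9.48277397e-04]), 'force': array([-0.0753811 , -0.55454734, -0.5580517 ]), 'ft_torque': array([-0.04402635, -0.00425283, -0.0314013 ]), 'grasp_force': 0.0, 'gripper_width': 0.08575481511878424} 0.0187
```

View pics/a.png

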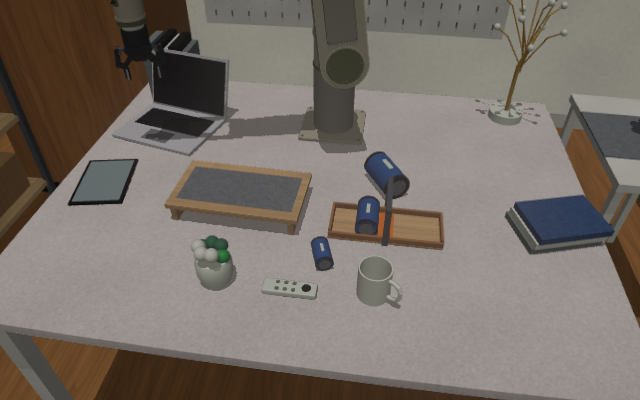

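View pics/b.png

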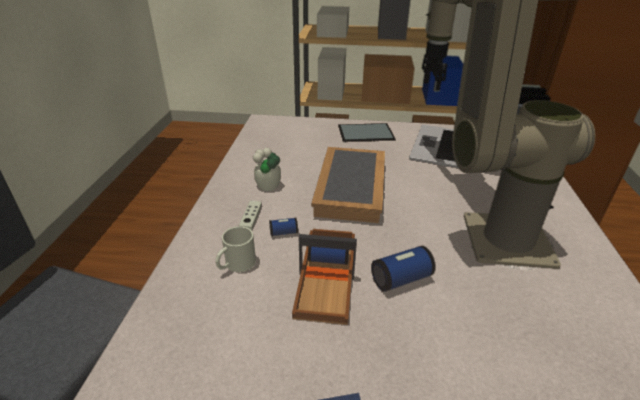

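The scene view shows the tray around pixel (387,225), its bar near (390,195) and the speaker at (368,215), on the tray's image-left half. The riser is at (240,195), with decoy speakers at (387,175) and (321,253). I'll measure these next.

```bash
python3 - <<'E'
from h import *
d=np.load("f0.npz")
def rect(P,m,n):
    q=P[m][:,:2];(c,s,a)=cv2.minAreaRect((q*1000).astype(np.float32));print(n,m.sum(),np.round(c,1),np.round(s,1),round(a,1),"z",np.round(np.percentile(P[m][:,2],[2,50,98]),4))
for k in "ab":
    P=d[k];c=d[k+"c"];hsv=cv2.cvtColor(c,cv2.COLOR_BGR2HSV);z=P[...,2]
    v,u=np.mgrid[:400,:640]
    def big(m):
        n,l,st,ce=cv2.connectedComponentsWithStats(m.astype(np.uint8));return l==1+np.argmax(st[1:,4])
    box=lambda x0,x1,y0,y1:(u>=x0)&(u<x1)&(v>=y0)&(v<y1)
    B=box(160,320,155,235) if k=="a" else box(310,390,140,222)
    T=box(325,450,165,250) if k=="a" else box(290,360,225,325)
    desk=box(200,400,300,330) if k=="a" else box(200,290,280,330)
    print(k,"desk z",np.median(z[desk]))
    rm=big(B&(abs(z-.06)<.006));rect(P,rm,"riser")
    rect(P,big(B&rm&(hsv[...,1]<60)),"mat")
    blue=(hsv[...,0]>105)&(hsv[...,0]<130)&(hsv[...,1]>90)
    x,y=P[...,0],P[...,1]
    bar=big(T&(z>.113)&(z<.13)&~blue);rect(P,bar,"bar")
    tr=T&(z>.004)&(z<.035)&(hsv[...,0]<25)&(hsv[...,1]>70);rect(P,big(tr),"tray")
    org=big(T&(hsv[...,0]<12)&(hsv[...,1]>180)&(z<.02));rect(P,org,"orange")
    bl=big(T&blue&(z>.02)&(z<.085) & ((v>196)if k=="a" else (u<365)));rect(P,bl,"speaker")
    q=P[bl];t=q[q[:,2]>np.percentile(q[:,2],97)-.003];print("top",t.mean(0))
E
```

```text
a desk z -0.0006220116894116723
riser 6300 [ 462.4 -208.1] [370.5 218.7] 87.4 z [0.0559 0.0599 0.0635]
mat 3812 [ 463.  -208.6] [327.6 155.6] 88.3 z [0.0565 0.0601 0.0638]
bar 216 [505.2 205.5] [ 14.9 144.9] 89.0 z [0.1149 0.1235 0.1263]
tray 1714 [508.  285.1] [143.5 135.8] 89.6 z [0.0042 0.0076 0.0275]
orange 99 [497.3 192.6] [13.  93.5] 87.4 z [0.0025 0.0061 0.0099]
speaker 379 [505.1 154. ] [88.9 54.2] 0.0 z [0.0486 0.0614 0.0678]
top [0.50911826 0.15199607 0.06610534]
b desk z -0.0014317706701991173
riser 3804 [ 461.7 -208.9] [378. 210.] 87.9 z [0.0556 0.0588 0.0619]
mat 2238 [ 461.9 -209.6] [325.9 147. ] 87.7 z [0.0561 0.059  0.062 ]
bar 407 [503.5 205.9] [139.1  20.8] 0.5 z [0.1134 0.1217 0.1249]
tray 2670 [504.5 235.5] [246.7 133.3] 89.2 z [0.0041 0.0063 0.0272]
orange 441 [503.4 203.1] [ 46.  109.8] 86.4 z [0.0024 0.0053 0.0083]
speaker 361 [503.7 175.6] [87.3 19.1] 0.1 z [0.0349 0.0502 0.0601]
top [0.50352913 0.17138528 0.05833306]
```

```bash
cat >> h.py <<'E'
def rel(target,yaw):
    """tool-frame shift (mm) and turn (deg) from now to target TCP, tool x at world yaw(deg), pointing down"""
    T=toolT();G=R.from_euler("z",yaw,degrees=True)*R.from_euler("x",180,degrees=True)
    r0=R.from_matrix(T[:3,:3]);return r0.inv().apply(np.array(target)-T[:3,3])*1000,np.degrees((r0.inv()*G).as_rotvec())
E
python3 - <<'E'
from h import *
d=np.load("f0.npz");P=d["a"];v,u=np.mgrid[:400,:640]
m=(u>100)&(u<235)&(v>45)&(v<160)&(P[...,1]<-.2)&(P[...,0]>0.0)&(P[...,2]>.02)&(P[...,2]<.5)
q=P[m];print(np.percentile(q,[1,50,99],axis=0).round(3))
h=q[q[:,2]>.1];print("tall",h.min(0),h.max(0))
for k in "ab":   # yaw of mat from contour edges: fit lines to y-extreme sides
    P=d[k];hs=cv2.cvtColor(d[k+"c"],cv2.COLOR_BGR2HSV)
    B=((u>160)&(u<320)&(v>155)&(v<235)) if k=="a" else ((u>310)&(u<390)&(v>140)&(v<222))
    m=B&(abs(P[...,2]-.06)<.006)&(hs[...,1]<60);q=P[m][:,:2];c=np.median(q,0);q=q-c
    for s in(1,-1):
        ys=np.arange(-.13,.131,.01);xs=[s*np.percentile(s*q[abs(q[:,1]-y)<.005,0],97) for y in ys]
        print(k,"mat edge yaw",-np.degrees(np.arctan(np.polyfit(ys,xs,1)[0])),np.median(xs)+c[0])
print(rel([.42,-.45,.26],0))
E
```

```text
[[ 0.001 -0.628  0.021]
 [ 0.196 -0.53   0.301]
 [ 0.233 -0.381  0.356]]
tall [ 2.45761093e-04 -6.31585936e-01  1.00124202e-01] [ 0.23575152 -0.37584762  0.36051923]
a mat edge yaw -2.52238675707969 0.5334949961936903
a mat edge yaw -2.5421049453247253 0.3926125021415225
b mat edge yaw -2.362712513298277 0.5313640906671866
b mat edge yaw -2.2091513278974118 0.39417056559368024
(array([249.86884789, -37.02745607, -29.56077139]), array([-9.71228022e-02,  7.23740360e-03,  1.90679615e+01]))
```

>>> {"method": "servo_tool", "body": {
  "series": [
    {"hand": 85,"dp": [42,-6,-5],"dr": [0,0,0]},
    {"hand": 85,"dp": [42,-6,-5],"dr": [0,0,0]},
    {"hand": 85,"dp": [42,-6,-5],"dr": [0,0,0]},
    {"hand": 85,"dp": [42,-6,-5],"dr": [0,0,0]},
    {"hand": 85,"dp": [42,-6,-5],"dr": [0,0,0]},
    {"hand": 85,"dp": [40,-6,-5],"dr": [0,0,0]},
    {"hand": 85,"dp": [0,0,0],"dr": [0,0,6.5]},
    {"hand": 85,"dp": [0,0,0],"dr": [0,0,6.5]},
    {"hand": 85,"dp": [0,0,0],"dr": [0,0,6.5]},
    {"hand": 85,"dp": [0,0,0],"dr": [0,0,0]}
  ],
  "squeeze": 100
}}

```text
time: 1.1
tcp_pos: [0.4206, -0.451, 0.2606]
eef_rot: [1.0, -0.004, -0.0, -0.0]
force: [-1.0, -0.1, 0.5]
gripper_width: 0.0851
grasp_force: 0.0
```

```bash
python3 - <<'E'
from h import *
s=telemetry.state();print(s["time"],s["tcp_pos"]);print(rel([.502,.2057,.20],-.5))
E
```

```text
1.1 [ 0.42055492 -0.45099217  0.26062842]
(array([  75.59608724, -657.34026453,   61.17774141]), array([-0.05274146,  0.04224709, -0.01395885]))
```

>>> {"method": "servo_tool", "body": {
  "series": [
    {"hand": 85,"dp": [5,-47,0],"dr": [0,0,0]},
    {"hand": 85,"dp": [5,-47,0],"dr": [0,0,0]},
    {"hand": 85,"dp": [5,-47,0],"dr": [0,0,0]},
    {"hand": 85,"dp": [5,-47,0],"dr": [0,0,0]},
    {"hand": 85,"dp": [5,-47,0],"dr": [0,0,0]},
    {"hand": 85,"dp": [5,-47,0],"dr": [0,0,0]},
    {"hand": 85,"dp": [5,-47,0],"dr": [0,0,0]},
    {"hand": 85,"dp": [5,-47,0],"dr": [0,0,0]},
    {"hand": 85,"dp": [5,-47,0],"dr": [0,0,0]},
    {"hand": 85,"dp": [5,-47,0],"dr": [0,0,0]}
  ]
}}

```text
time: 2.1
tcp_pos: [0.4738, 0.02, 0.2613]
eef_rot: [1.0, -0.002, 0.0, -0.0]
force: [0.7, 0.2, 0.0]
gripper_width: 0.0851
grasp_force: 0.0
```

>>> {"method": "servo_tool", "body": {
  "series": [
    {"hand": 85,"dp": [6,-47,0],"dr": [0,0,0]},
    {"hand": 85,"dp": [6,-47,0],"dr": [0,0,0]},
    {"hand": 85,"dp": [6,-47,0],"dr": [0,0,0]},
    {"hand": 85,"dp": [6,-46,0],"dr": [0,0,0]},
    {"hand": 85,"dp": [0,0,0],"dr": [0,0,0]},
    {"hand": 85,"dp": [0,0,0],"dr": [0,0,0]}
  ]
}}

```text
time: 2.7
tcp_pos: [0.4991, 0.2058, 0.2607]
eef_rot: [1.0, -0.001, -0.001, 0.0]
force: [-0.5, -0.0, -0.3]
gripper_width: 0.0851
grasp_force: 0.0
```

```bash
python3 - <<'E'
from h import *
T=toolT();w=eyes.grab_frame("wrist");P=pts(w,T@np.array(w["T_tool_cam"]))
cv2.imwrite("pics/w.png",w["color"])
print(telemetry.state()["tcp_pos"])
m=(P[...,2]>.115)&(P[...,2]<.133)&(abs(P[...,0]-.504)<.1)&(abs(P[...,1]-.206)<.05)
n,l,st,ce=cv2.connectedComponentsWithStats(m.astype(np.uint8));m=l==1+np.argmax(st[1:,4])
q=P[m];print(m.sum(),q.mean(0),cv2.minAreaRect((q[:,:2]*1000).astype(np.float32)))
ys=np.polyfit(q[:,0],q[:,1],1);print("yaw",np.degrees(np.arctan(ys[0])))
print(rel([.504,.2057,.092],-.5))
E
```

```text
[0.49925965 0.20474755 0.26087656]
2262 [0.51021301 0.20497857 0.12435078] ((504.8985595703125, 204.8088836669922), (14.898980140686035, 139.34361267089844), 89.97816467285156)
yaw -0.324229771248313
(array([  4.87469071,  -1.1057375 , 168.87180263]), array([0.04448804, 0.04703746, 0.22869097]))
```

View pics/w.png

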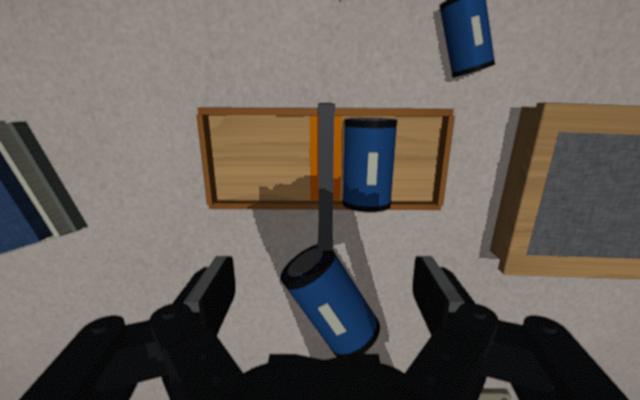

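The wrist view shows the bar at (326,170), the speaker to its right (-y) at (369,163), and the big decoy at (330,300), well clear of the descent. Going down.

>>> {"method": "servo_tool", "body": {
  "series": [
    {"hand": 85,"dp": [6,0,30],"dr": [0,0,0]},
    {"hand": 85,"dp": [0,0,35],"dr": [0,0,0]},
    {"hand": 85,"dp": [0,0,35],"dr": [0,0,0]},
    {"hand": 85,"dp": [0,0,25],"dr": [0,0,0]},
    {"hand": 85,"dp": [0,0,20],"dr": [0,0,0]},
    {"hand": 85,"dp": [0,0,15],"dr": [0,0,0]},
    {"hand": 85,"dp": [0,0,8],"dr": [0,0,0]},
    {"hand": 60,"dp": [0,0,0],"dr": [0,0,0]},
    {"hand": 40,"dp": [0,0,0],"dr": [0,0,0]},
    {"hand": 26,"dp": [0,0,0],"dr": [0,0,0]}
  ]
}}

```text
time: 3.75
tcp_pos: [0.5065, 0.2052, 0.0947]
eef_rot: [1.0, -0.004, 0.001, -0.0]
force: [-0.1, 0.4, 0.4]
gripper_width: 0.0435
grasp_force: 0.0
```

>>> {"method": "servo_tool", "body": {
  "series": [
    {"hand": 20,"dp": [0,0,0],"dr": [0,0,0]},
    {"hand": 17,"dp": [0,0,0],"dr": [0,0,0]},
    {"hand": 15,"dp": [0,0,0],"dr": [0,0,0]},
    {"hand": 13,"dp": [0,0,0],"dr": [0,0,0]},
    {"hand": 10,"dp": [0,0,0],"dr": [0,0,0]},
    {"hand": 5,"dp": [0,0,0],"dr": [0,0,0]},
    {"hand": 0,"dp": [0,0,0],"dr": [0,0,0]},
    {"hand": 0,"dp": [0,0,0],"dr": [0,0,0]}
  ],
  "squeeze": 100
}}

```text
time: 4.55
tcp_pos: [0.506, 0.2045, 0.0942]
eef_rot: [1.0, -0.004, 0.0, 0.0]
force: [-2.5, -5.5, 5.9]
gripper_width: 0.0125
grasp_force: 97.5
```

```bash
cat >> h.py <<'E'
def speaker(zoff=0,yc=None,show=None):
    """speaker centre and bar y; zoff = tray lift; from scene view"""
    t=telemetry.state();hz=t["tcp_pos"]
    f=eyes.grab_frame("scene");P=pts(f);hsv=cv2.cvtColor(f["color"],cv2.COLOR_BGR2HSV);z=P[...,2]-zoff
    if show: cv2.imwrite(show,f["color"])
    near=(abs(P[...,0]-hz[0])<.062)&(abs(P[...,1]-hz[1])<.15)
    m=(hsv[...,0]>105)&(hsv[...,0]<130)&(hsv[...,1]>90)&(z>.015)&(z<.08)&near
    n,l,st,ce=cv2.connectedComponentsWithStats(m.astype(np.uint8));
    m=l>=1; m&=np.isin(l,1+np.where(st[1:,4]>15)[0])
    q=P[m]; # circle fit in y-z with r=30mm
    from scipy.optimize import least_squares
    y0=np.median(q[:,1]);
    s=least_squares(lambda p:np.hypot(q[:,1]-p[0],q[:,2]-p[1])-.03,[y0,.036+zoff],loss="soft_l1",f_scale=.002)
    fl=near&(z<.015)&(z>-.004)
    tilt=(R.from_quat(t["eef_rot"])).as_matrix()[:,1]  # tool y in world
    return dict(t=round(t["time"],2),n=len(q),sp=s.x.round(4),rel=round((s.x[0]-hz[1])*1000,1),x=q[:,0].mean().round(3),rms=np.sqrt(np.mean(s.fun**2)).round(4),tcp=hz.round(4),tooly_z=round(np.degrees(np.arcsin(tilt[2])),2),F=t["force"].round(1),M=t["ft_torque"].round(2),w=round(t["gripper_width"]*1000,1),g=round(t["grasp_force"],1))
E
python3 - <<'E'
from h import *
print(speaker());print(speaker())
E
```

```text
{'t': 4.55, 'n': 286, 'sp': array([0.1535, 0.0354]), 'rel': np.float64(-50.9), 'x': np.float64(0.513), 'rms': np.float64(0.0014), 'tcp': array([0.506 , 0.2045, 0.0942]), 'tooly_z': np.float64(0.04), 'F': array([-2.5, -5.5,  5.9]), 'M': array([-0.74,  0.26, -0.02]), 'w': 12.5, 'g': 97.5}
{'t': 4.6, 'n': 286, 'sp': array([0.1536, 0.0355]), 'rel': np.float64(-50.9), 'x': np.float64(0.513), 'rms': np.float64(0.0015), 'tcp': array([0.506 , 0.2045, 0.0942]), 'tooly_z': np.float64(0.04), 'F': array([-1.9, -4.7,  6.9]), 'M': array([-0.75,  0.25,  0.01]), 'w': 12.7, 'g': 97.5}
```

>>> {"method": "servo_tool", "body": {
  "series": [
    {"hand": 0,"dp": [0,0,-2],"dr": [0,0,0]},
    {"hand": 0,"dp": [0,0,-3],"dr": [0,0,0]},
    {"hand": 0,"dp": [0,0,-3],"dr": [0,0,0]},
    {"hand": 0,"dp": [0,0,-2],"dr": [0,0,0]}
  ]
}}

```text
time: 5.05
tcp_pos: [0.5049, 0.2051, 0.1028]
eef_rot: [1.0, -0.004, -0.001, 0.0]
force: [0.3, 0.1, -9.3]
gripper_width: 0.0125
grasp_force: 97.4
```

```bash
python3 - <<'E'
from h import *
for i in range(3): print(speaker(.01))
E
```

```text
{'t': 5.05, 'n': 331, 'sp': array([0.1537, 0.0439]), 'rel': np.float64(-51.3), 'x': np.float64(0.518), 'rms': np.float64(0.0026), 'tcp': array([0.5049, 0.2051, 0.1028]), 'tooly_z': np.float64(0.01), 'F': array([ 0.3,  0.1, -9.3]), 'M': array([0.15, 0.  , 0.03]), 'w': 12.5, 'g': 97.4}
{'t': 5.1, 'n': 285, 'sp': array([0.1543, 0.0447]), 'rel': np.float64(-50.8), 'x': np.float64(0.512), 'rms': np.float64(0.0015), 'tcp': array([0.5053, 0.2051, 0.1033]), 'tooly_z': np.float64(-0.0), 'F': array([ 0.3,  0.3, -8.6]), 'M': array([ 0.12, -0.1 ,  0.01]), 'w': 12.6, 'g': 97.4}
{'t': 5.15, 'n': 290, 'sp': array([0.1544, 0.0447]), 'rel': np.float64(-50.7), 'x': np.float64(0.512), 'rms': np.float64(0.0013), 'tcp': array([0.5055, 0.2051, 0.1033]), 'tooly_z': np.float64(-0.01), 'F': array([ 0.4,  1.2, -9.4]), 'M': array([ 0.16,  0.03, -0.04]), 'w': 12.7, 'g': 97.4}
```

>>> {"method": "servo_tool", "body": {
  "series": [
    {"hand": 0,"dp": [0,0,-5],"dr": [0,0,0]},
    {"hand": 0,"dp": [0,0,-10],"dr": [0,0,0]},
    {"hand": 0,"dp": [0,0,-16],"dr": [0,0,0]},
    {"hand": 0,"dp": [0,0,-20],"dr": [0,0,0]},
    {"hand": 0,"dp": [0,0,-20],"dr": [0,0,0]},
    {"hand": 0,"dp": [0,0,-20],"dr": [0,0,0]},
    {"hand": 0,"dp": [0,0,-16],"dr": [0,0,0]},
    {"hand": 0,"dp": [0,0,-10],"dr": [0,0,0]},
    {"hand": 0,"dp": [0,0,-5],"dr": [0,0,0]},
    {"hand": 0,"dp": [0,0,0],"dr": [0,0,0]}
  ]
}}

```text
time: 6.2
tcp_pos: [0.5057, 0.205, 0.2257]
eef_rot: [1.0, -0.004, 0.0, -0.0]
force: [-0.2, -0.1, -9.1]
gripper_width: 0.0125
grasp_force: 98.0
```

```bash
python3 - <<'E'
from h import *
for i in range(3): print(speaker(.132,show="pics/l%d.png"%i))
E
```

```text
{'t': 6.2, 'n': 403, 'sp': array([0.1545, 0.1672]), 'rel': np.float64(-50.5), 'x': np.float64(0.508), 'rms': np.float64(0.0011), 'tcp': array([0.5057, 0.205 , 0.2257]), 'tooly_z': np.float64(-0.01), 'F': array([-0.2, -0.1, -9.1]), 'M': array([ 0.17,  0.03, -0.06]), 'w': 12.5, 'g': 98.0}
{'t': 6.25, 'n': 403, 'sp': array([0.1542, 0.1662]), 'rel': np.float64(-50.7), 'x': np.float64(0.507), 'rms': np.float64(0.0013), 'tcp': array([0.5053, 0.205 , 0.2248]), 'tooly_z': np.float64(0.01), 'F': array([-0.4,  0.5, -9.1]), 'M': array([ 0.16,  0.02, -0.01]), 'w': 12.2, 'g': 98.0}
{'t': 6.3, 'n': 399, 'sp': array([0.154 , 0.1658]), 'rel': np.float64(-50.8), 'x': np.float64(0.507), 'rms': np.float64(0.0012), 'tcp': array([0.505 , 0.2049, 0.2242]), 'tooly_z': np.float64(0.03), 'F': array([ 0.3, -0.6, -9.6]), 'M': array([ 0.19, -0.03,  0.02]), 'w': 12.6, 'g': 98.0}
```

>>> {"method": "servo_tool", "body": {
  "series": [
    {"hand": 0,"dp": [0,0,0],"dr": [-1,0,0]},
    {"hand": 0,"dp": [0,0,0],"dr": [-1,0,0]},
    {"hand": 0,"dp": [0,0,0],"dr": [0,0,0]},
    {"hand": 0,"dp": [0,0,0],"dr": [0,0,0]},
    {"hand": 0,"dp": [0,0,0],"dr": [1,0,0]},
    {"hand": 0,"dp": [0,0,0],"dr": [1,0,0]}
  ]
}}

```text
time: 6.95
tcp_pos: [0.5055, 0.2051, 0.2253]
eef_rot: [1.0, -0.004, -0.0, -0.001]
force: [-0.4, -0.7, -8.5]
gripper_width: 0.0123
grasp_force: 97.8
```

```bash
python3 - <<'E'
from h import *
for i in range(6):
  d=speaker(.130); print({k:d[k] for k in("t","sp","rel","rms","tooly_z","n")},d["tcp"])
E
```

```text
{'t': 6.95, 'sp': array([0.1636, 0.1666]), 'rel': np.float64(-41.5), 'rms': np.float64(0.0011), 'tooly_z': np.float64(-0.09), 'n': 392} [0.5055 0.2051 0.2253]
{'t': 7.0, 'sp': array([0.1648, 0.1667]), 'rel': np.float64(-40.0), 'rms': np.float64(0.0011), 'tooly_z': np.float64(-0.14), 'n': 392} [0.5056 0.2048 0.2253]
{'t': 7.05, 'sp': array([0.1657, 0.1668]), 'rel': np.float64(-38.8), 'rms': np.float64(0.0012), 'tooly_z': np.float64(-0.06), 'n': 383} [0.5056 0.2045 0.2254]
{'t': 7.1, 'sp': array([0.1663, 0.1665]), 'rel': np.float64(-38.2), 'rms': np.float64(0.0022), 'tooly_z': np.float64(-0.02), 'n': 431} [0.5056 0.2045 0.2254]
{'t': 7.15, 'sp': array([0.1666, 0.1667]), 'rel': np.float64(-37.9), 'rms': np.float64(0.0012), 'tooly_z': np.float64(-0.0), 'n': 390} [0.5056 0.2045 0.2254]
{'t': 7.2, 'sp': array([0.1669, 0.1667]), 'rel': np.float64(-37.8), 'rms': np.float64(0.0012), 'tooly_z': np.float64(-0.0), 'n': 385} [0.5056 0.2047 0.2254]
```

>>> {"method": "servo_tool", "body": {
  "series": [
    {"hand": 0,"dp": [0,0,0],"dr": [-1,0,0]},
    {"hand": 0,"dp": [0,0,0],"dr": [-1,0,0]},
    {"hand": 0,"dp": [0,0,0],"dr": [0,0,0]},
    {"hand": 0,"dp": [0,0,0],"dr": [0,0,0]},
    {"hand": 0,"dp": [0,0,0],"dr": [0,0,0]},
    {"hand": 0,"dp": [0,0,0],"dr": [0,0,0]},
    {"hand": 0,"dp": [0,0,0],"dr": [1,0,0]},
    {"hand": 0,"dp": [0,0,0],"dr": [1,0,0]}
  ]
}}

```text
time: 8.05
tcp_pos: [0.5055, 0.2051, 0.2253]
eef_rot: [1.0, -0.004, 0.0, -0.001]
force: [0.0, -0.1, -7.9]
gripper_width: 0.0123
grasp_force: 97.8
```

```bash
python3 - <<'E'
from h import *
for i in range(8):
  d=speaker(.130); print({k:d[k] for k in("t","sp","rel","rms","tooly_z","n")},d["tcp"])
E
```

```text
{'t': 8.05, 'sp': array([0.1903, 0.1668]), 'rel': np.float64(-14.8), 'rms': np.float64(0.0012), 'tooly_z': np.float64(-0.08), 'n': 250} [0.5055 0.2051 0.2253]
{'t': 8.1, 'sp': array([0.1926, 0.1667]), 'rel': np.float64(-12.2), 'rms': np.float64(0.0012), 'tooly_z': np.float64(-0.14), 'n': 231} [0.5056 0.2048 0.2253]
{'t': 8.15, 'sp': array([0.1948, 0.1669]), 'rel': np.float64(-9.7), 'rms': np.float64(0.0013), 'tooly_z': np.float64(-0.06), 'n': 208} [0.5056 0.2045 0.2254]
{'t': 8.2, 'sp': array([0.1962, 0.1668]), 'rel': np.float64(-8.2), 'rms': np.float64(0.0012), 'tooly_z': np.float64(-0.02), 'n': 213} [0.5056 0.2045 0.2254]
{'t': 8.25, 'sp': array([0.1982, 0.1667]), 'rel': np.float64(-6.4), 'rms': np.float64(0.0012), 'tooly_z': np.float64(-0.0), 'n': 198} [0.5056 0.2046 0.2254]
{'t': 8.3, 'sp': array([0.1997, 0.1668]), 'rel': np.float64(-5.1), 'rms': np.float64(0.0012), 'tooly_z': np.float64(0.0), 'n': 212} [0.5055 0.2047 0.2253]
{'t': 8.35, 'sp': array([0.2008, 0.167 ]), 'rel': np.float64(-4.0), 'rms': np.float64(0.0013), 'tooly_z': np.float64(0.01), 'n': 200} [0.5055 0.2048 0.2254]
{'t': 8.4, 'sp': array([0.2019, 0.1669]), 'rel': np.float64(-3.0), 'rms': np.float64(0.0011), 'tooly_z': np.float64(0.0), 'n': 201} [0.5055 0.2049 0.2254]
```

>>> {"method": "servo_tool", "body": {
  "series": [
    {"hand": 0,"dp": [0,0,0],"dr": [0,0,0]},
    {"hand": 0,"dp": [0,0,0],"dr": [0,0,0]},
    {"hand": 0,"dp": [0,0,0],"dr": [0,0,0]},
    {"hand": 0,"dp": [0,0,0],"dr": [0,0,0]},
    {"hand": 0,"dp": [0,0,0],"dr": [0,0,0]},
    {"hand": 0,"dp": [0,0,0],"dr": [0,0,0]}
  ]
}}

```text
time: 9.05
tcp_pos: [0.5055, 0.205, 0.2253]
eef_rot: [1.0, -0.004, -0.0, -0.0]
force: [0.4, -0.3, -9.3]
gripper_width: 0.0125
grasp_force: 97.8
```

```bash
python3 - <<'E'
from h import *
for i in range(2):
  d=speaker(.130,show="pics/s1.png"); print({k:d[k] for k in("t","sp","rel","rms","tooly_z","n")},d["tcp"])
E
```

```text
{'t': 9.05, 'sp': array([0.203 , 0.1668]), 'rel': np.float64(-2.0), 'rms': np.float64(0.0012), 'tooly_z': np.float64(-0.0), 'n': 183} [0.5055 0.205  0.2253]
{'t': 9.1, 'sp': array([0.2032, 0.1669]), 'rel': np.float64(-1.8), 'rms': np.float64(0.0011), 'tooly_z': np.float64(0.0), 'n': 209} [0.5055 0.205  0.2253]
```

>>> {"method": "servo_tool", "body": {
  "series": [
    {"hand": 0,"dp": [0,0,0],"dr": [0,0,0]},
    {"hand": 0,"dp": [0,0,0],"dr": [0,0,0]},
    {"hand": 0,"dp": [0,0,0],"dr": [0,0,0]},
    {"hand": 0,"dp": [0,0,0],"dr": [0,0,0]},
    {"hand": 0,"dp": [0,0,0],"dr": [0,0,0]},
    {"hand": 0,"dp": [0,0,0],"dr": [0,0,0]},
    {"hand": 0,"dp": [0,0,0],"dr": [0,0,0]},
    {"hand": 0,"dp": [0,0,0],"dr": [0,0,0]},
    {"hand": 0,"dp": [0,0,0],"dr": [0,0,0]},
    {"hand": 0,"dp": [0,0,0],"dr": [0,0,0]}
  ]
}}

```text
time: 10.15
tcp_pos: [0.5055, 0.205, 0.2253]
eef_rot: [1.0, -0.004, -0.0, -0.0]
force: [-0.3, -0.2, -7.5]
gripper_width: 0.0126
grasp_force: 97.8
```

>>> {"method": "servo_tool", "body": {
  "series": [
    {"hand": 0,"dp": [0,0,0],"dr": [0,0,0]},
    {"hand": 0,"dp": [0,0,0],"dr": [0,0,0]},
    {"hand": 0,"dp": [0,0,0],"dr": [0,0,0]},
    {"hand": 0,"dp": [0,0,0],"dr": [0,0,0]},
    {"hand": 0,"dp": [0,0,0],"dr": [0,0,0]},
    {"hand": 0,"dp": [0,0,0],"dr": [0,0,0]},
    {"hand": 0,"dp": [0,0,0],"dr": [0,0,0]},
    {"hand": 0,"dp": [0,0,0],"dr": [0,0,0]},
    {"hand": 0,"dp": [0,0,0],"dr": [0,0,0]},
    {"hand": 0,"dp": [0,0,0],"dr": [0,0,0]}
  ]
}}

```text
time: 11.15
tcp_pos: [0.5055, 0.205, 0.2253]
eef_rot: [1.0, -0.004, -0.0, -0.0]
force: [0.3, -0.2, -9.6]
gripper_width: 0.0123
grasp_force: 97.8
```

>>> {"method": "servo_tool", "body": {
  "series": [
    {"hand": 0,"dp": [0,0,0],"dr": [0,0,0]},
    {"hand": 0,"dp": [0,0,0],"dr": [0,0,0]},
    {"hand": 0,"dp": [0,0,0],"dr": [0,0,0]},
    {"hand": 0,"dp": [0,0,0],"dr": [0,0,0]},
    {"hand": 0,"dp": [0,0,0],"dr": [0,0,0]},
    {"hand": 0,"dp": [0,0,0],"dr": [0,0,0]},
    {"hand": 0,"dp": [0,0,0],"dr": [0,0,0]},
    {"hand": 0,"dp": [0,0,0],"dr": [0,0,0]},
    {"hand": 0,"dp": [0,0,0],"dr": [0,0,0]},
    {"hand": 0,"dp": [0,0,0],"dr": [0,0,0]}
  ]
}}

```text
time: 12.15
tcp_pos: [0.5055, 0.205, 0.2253]
eef_rot: [1.0, -0.004, -0.0, 0.0]
force: [0.4, 0.1, -8.5]
gripper_width: 0.0128
grasp_force: 97.8
```

```bash
python3 - <<'E'
from h import *
f=eyes.grab_frame("side");P=pts(f);hs=cv2.cvtColor(f["color"],cv2.COLOR_BGR2HSV)
m=(hs[...,0]<12)&(hs[...,1]>180)&(abs(P[...,2]-.136)<.012)&(abs(P[...,1]-.205)<.1)&(abs(P[...,0]-.505)<.07)
print("orange y",m.sum(),np.percentile(P[m][:,1],[1,99]) if m.any() else 0)
d=speaker(.130); print(d); print(rel([.463,-.208,.2253],-2.4))
E
```

```text
orange y 84 [0.20307675 0.22424014]
{'t': 12.2, 'n': 200, 'sp': array([0.2033, 0.1668]), 'rel': np.float64(-1.7), 'x': np.float64(0.518), 'rms': np.float64(0.0012), 'tcp': array([0.5055, 0.205 , 0.2253]), 'tooly_z': np.float64(-0.0), 'F': array([ 0.4,  0.3, -8.8]), 'M': array([ 0.01, -0.  , -0.01]), 'w': 12.4, 'g': 97.8}
(array([-3.94122036e+01,  4.13300686e+02,  7.22073122e-03]), array([ 6.24241790e-04, -8.67397829e-04,  1.96998566e+00]))
```

View pics/s1.png

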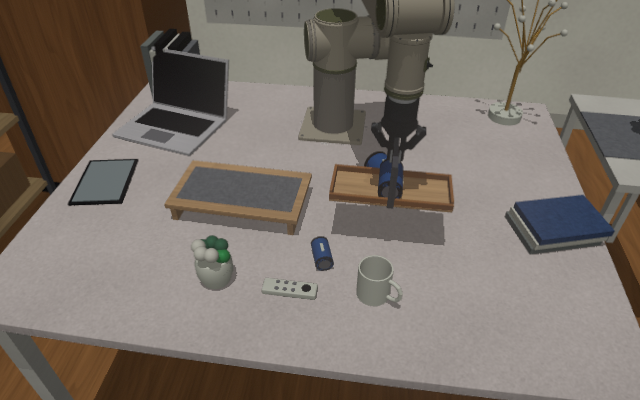

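The speaker is on the strip about 2 mm from its middle and has held for over 3 s. I'll carry the tray to the riser, keeping acceleration at or below 0.1 m/s² so the speaker doesn't roll.

>>> {"method": "servo_tool", "body": {
  "series": [
    {"hand": 0,"dp": [0,1,0],"dr": [0,0,0]},
    {"hand": 0,"dp": [-1,2,0],"dr": [0,0,0]},
    {"hand": 0,"dp": [-1,3,0],"dr": [0,0,0]},
    {"hand": 0,"dp": [-1,4,0],"dr": [0,0,0]},
    {"hand": 0,"dp": [-1,5,0],"dr": [0,0,0]},
    {"hand": 0,"dp": [-1,6,0],"dr": [0,0,0]},
    {"hand": 0,"dp": [-1,7,0],"dr": [0,0,0]},
    {"hand": 0,"dp": [-1,8,0],"dr": [0,0,0]},
    {"hand": 0,"dp": [-1,9,0],"dr": [0,0,0]},
    {"hand": 0,"dp": [-1,10,0],"dr": [0,0,0]}
  ]
}}

```text
time: 13.25
tcp_pos: [0.496, 0.1493, 0.2253]
eef_rot: [1.0, -0.004, 0.0, 0.0]
force: [-0.0, -0.0, -9.6]
gripper_width: 0.0126
grasp_force: 97.8
```

>>> {"method": "servo_tool", "body": {
  "series": [
    {"hand": 0,"dp": [-1,11,0],"dr": [0,0,0.1]},
    {"hand": 0,"dp": [-1,12,0],"dr": [0,0,0.1]},
    {"hand": 0,"dp": [-1,13,0],"dr": [0,0,0.1]},
    {"hand": 0,"dp": [-1,14,0],"dr": [0,0,0.1]},
    {"hand": 0,"dp": [-1,15,0],"dr": [0,0,0.1]},
    {"hand": 0,"dp": [-1,16,0],"dr": [0,0,0.1]},
    {"hand": 0,"dp": [-1,17,0],"dr": [0,0,0.1]},
    {"hand": 0,"dp": [-1,18,0],"dr": [0,0,0.1]},
    {"hand": 0,"dp": [-1,19,0],"dr": [0,0,0.1]},
    {"hand": 0,"dp": [-1,20,0],"dr": [0,0,0.1]}
  ]
}}

```text
time: 14.25
tcp_pos: [0.4833, -0.0062, 0.2254]
eef_rot: [1.0, -0.013, 0.0, 0.0]
force: [0.6, 0.5, -8.9]
gripper_width: 0.0127
grasp_force: 97.8
```

>>> {"method": "servo_tool", "body": {
  "series": [
    {"hand": 0,"dp": [-1,19,0],"dr": [0,0,0.1]},
    {"hand": 0,"dp": [-1,18,0],"dr": [0,0,0.1]},
    {"hand": 0,"dp": [-1,17,0],"dr": [0,0,0.1]},
    {"hand": 0,"dp": [-1,16,0],"dr": [0,0,0.1]},
    {"hand": 0,"dp": [-1,15,0],"dr": [0,0,0.1]},
    {"hand": 0,"dp": [-1,14,0],"dr": [0,0,0.1]},
    {"hand": 0,"dp": [-1,13,0],"dr": [0,0,0.1]},
    {"hand": 0,"dp": [-1,13,0],"dr": [0,0,0.1]},
    {"hand": 0,"dp": [-1,12,0],"dr": [0,0,0.1]},
    {"hand": 0,"dp": [-1,11,0],"dr": [0,0,0.1]}
  ]
}}

```text
time: 15.25
tcp_pos: [0.4687, -0.1533, 0.2253]
eef_rot: [1.0, -0.021, -0.0, -0.0]
force: [0.1, 0.3, -8.9]
gripper_width: 0.0119
grasp_force: 97.8
```

>>> {"method": "servo_tool", "body": {
  "series": [
    {"hand": 0,"dp": [-1,10,0],"dr": [0,0,0]},
    {"hand": 0,"dp": [-1,9,0],"dr": [0,0,0]},
    {"hand": 0,"dp": [-1,8,0],"dr": [0,0,0]},
    {"hand": 0,"dp": [-1,7,0],"dr": [0,0,0]},
    {"hand": 0,"dp": [-1,6,0],"dr": [0,0,0]},
    {"hand": 0,"dp": [-1,5,0],"dr": [0,0,0]},
    {"hand": 0,"dp": [-1,4,0],"dr": [0,0,0]},
    {"hand": 0,"dp": [-1,3,0],"dr": [0,0,0]},
    {"hand": 0,"dp": [-1,2,0],"dr": [0,0,0]},
    {"hand": 0,"dp": [-1,1,0],"dr": [0,0,0]}
  ]
}}

```text
time: 16.25
tcp_pos: [0.4564, -0.2069, 0.2253]
eef_rot: [1.0, -0.021, 0.0, -0.0]
force: [-0.2, -0.0, -7.8]
gripper_width: 0.0127
grasp_force: 97.8
```

```bash
python3 - <<'E'
from h import *
for i in range(2): print(speaker(.130,show="pics/s2.png"))
print(rel([.463,-.208,.17],-2.4))
f=eyes.grab_frame("scene");P=pts(f);q=P[(P[...,2]>.135)&(P[...,2]<.165)&(abs(P[...,0]-.463)<.09)&(abs(P[...,1]+.208)<.18)]
print(cv2.minAreaRect((q[:,:2]*1000).astype(np.float32)),len(q))
T=toolT();w=eyes.grab_frame("wrist");P=pts(w,T@np.array(w["T_tool_cam"]));cv2.imwrite("pics/w2.png",w["color"])
for lo,hi,n in((.195,.25,"far"),(.23,.27,"bar")):
  q=P[(P[...,2]>lo)&(P[...,2]<hi)&(abs(P[...,0]-.463)<.08)&(abs(P[...,1]+.208)<.03)];print(n,len(q),cv2.minAreaRect((q[:,:2]*1000).astype(np.float32)) if len(q) else 0)
E
```

```text
{'t': 16.25, 'n': 275, 'sp': array([-0.2104,  0.1675]), 'rel': np.float64(-3.5), 'x': np.float64(0.461), 'rms': np.float64(0.0015), 'tcp': array([ 0.4564, -0.2069,  0.2253]), 'tooly_z': np.float64(-0.0), 'F': array([-0.2, -0. , -7.8]), 'M': array([ 0.02, -0.07, -0.07]), 'w': 12.7, 'g': 97.8}
{'t': 16.3, 'n': 273, 'sp': array([-0.2106,  0.1674]), 'rel': np.float64(-3.6), 'x': np.float64(0.461), 'rms': np.float64(0.0017), 'tcp': array([ 0.4563, -0.207 ,  0.2253]), 'tooly_z': np.float64(0.0), 'F': array([-0. , -0.9, -9.4]), 'M': array([-0.04,  0.01,  0.03]), 'w': 12.4, 'g': 97.8}
(array([ 6.65205042,  0.88673452, 55.28163373]), array([-0.00621557,  0.00360179, -0.03174255]))
((457.69989013671875, -205.4124298095703), (306.60595703125, 141.7655792236328), 87.99993133544922) 2981
far 2048 ((488.49176025390625, -212.02587890625), (39.21504211425781, 73.6692123413086), 76.59349822998047)
bar 10829 ((473.5608825683594, -209.52879333496094), (53.245052337646484, 101.7183837890625), 69.36195373535156)
```

View pics/w2.png

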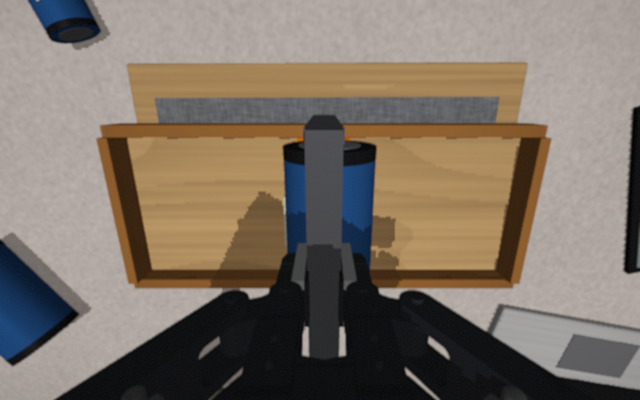

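The wrist view shows the tray's far edge (107,130)–(545,128) nearly parallel to the riser's edge at row 63, with the speaker centred under the bar. A small correction, then down.

>>> {"method": "servo_tool", "body": {
  "series": [
    {"hand": 0,"dp": [1,0.5,2],"dr": [0,0,0.1]},
    {"hand": 0,"dp": [1,0.5,5],"dr": [0,0,0.1]},
    {"hand": 0,"dp": [1,0.5,8],"dr": [0,0,0]},
    {"hand": 0,"dp": [1,0.5,10],"dr": [0,0,0]},
    {"hand": 0,"dp": [1,0.5,10],"dr": [0,0,0]},
    {"hand": 0,"dp": [0.5,0,10],"dr": [0,0,0]},
    {"hand": 0,"dp": [0,0,8],"dr": [0,0,0]},
    {"hand": 0,"dp": [0,0,5],"dr": [0,0,0]},
    {"hand": 0,"dp": [0,0,3],"dr": [0,0,0]},
    {"hand": 0,"dp": [0,0,2],"dr": [0,0,0]}
  ]
}}

```text
time: 17.45
tcp_pos: [0.462, -0.2097, 0.1622]
eef_rot: [1.0, -0.023, 0.0, 0.0]
force: [-0.1, 0.3, -9.3]
gripper_width: 0.0128
grasp_force: 97.8
```

```bash
python3 - <<'E'
from h import *
d=speaker(.068,show="pics/s3.png");print(d)
f=eyes.grab_frame("scene");P=pts(f);q=P[(P[...,2]>.074)&(P[...,2]<.105)&(abs(P[...,0]-.463)<.09)&(abs(P[...,1]+.208)<.18)]
print(cv2.minAreaRect((q[:,:2]*1000).astype(np.float32)),len(q))
f=eyes.grab_frame("side");P=pts(f);q=P[(P[...,2]>.074)&(P[...,2]<.105)&(abs(P[...,0]-.463)<.09)&(abs(P[...,1]+.208)<.18)]
print(cv2.minAreaRect((q[:,:2]*1000).astype(np.float32)),len(q))
E
```

```text
{'t': 17.45, 'n': 209, 'sp': array([-0.2132,  0.1041]), 'rel': np.float64(-3.5), 'x': np.float64(0.471), 'rms': np.float64(0.0018), 'tcp': array([ 0.462 , -0.2097,  0.1622]), 'tooly_z': np.float64(0.0), 'F': array([-0.1,  0.3, -9.3]), 'M': array([ 0.03,  0.03, -0.01]), 'w': 12.8, 'g': 97.8}
((463.6811218261719, -208.99571228027344), (309.2449035644531, 141.84341430664062), 86.47721099853516) 2184
((459.7181396484375, -205.91119384765625), (311.0911865234375, 140.11451721191406), 86.5799789428711) 969
```

>>> {"method": "servo_tool", "body": {
  "series": [
    {"hand": 0,"dp": [0,0,1.5],"dr": [0,0,0]},
    {"hand": 0,"dp": [0,0,1.5],"dr": [0,0,0]},
    {"hand": 0,"dp": [0,0,1],"dr": [0,0,0]},
    {"hand": 0,"dp": [0,0,1],"dr": [0,0,0]},
    {"hand": 0,"dp": [0,0,0.7],"dr": [0,0,0]},
    {"hand": 0,"dp": [0,0,0.5],"dr": [0,0,0]},
    {"hand": 0,"dp": [0,0,0],"dr": [0,0,0]}
  ]
}}

```text
time: 18.3
tcp_pos: [0.4618, -0.2096, 0.156]
eef_rot: [1.0, -0.023, -0.0, -0.0]
force: [0.2, -0.5, -8.8]
gripper_width: 0.0124
grasp_force: 97.8
```

>>> {"method": "servo_tool", "body": {
  "series": [
    {"hand": 0,"dp": [0,0,0.5],"dr": [0,0,0]},
    {"hand": 0,"dp": [0,0,0.5],"dr": [0,0,0]},
    {"hand": 0,"dp": [0,0,0],"dr": [0,0,0]}
  ]
}}

```text
time: 18.6
tcp_pos: [0.4619, -0.2096, 0.155]
eef_rot: [1.0, -0.023, -0.0, -0.0]
force: [0.5, 0.4, -9.0]
gripper_width: 0.0123
grasp_force: 97.8
```

>>> {"method": "servo_tool", "body": {
  "series": [
    {"hand": 0,"dp": [0,0,0.5],"dr": [0,0,0]},
    {"hand": 0,"dp": [0,0,0.5],"dr": [0,0,0]},
    {"hand": 0,"dp": [0,0,0],"dr": [0,0,0]}
  ]
}}

```text
time: 18.9
tcp_pos: [0.4619, -0.2097, 0.1542]
eef_rot: [1.0, -0.023, 0.0, 0.0]
force: [-0.6, 0.9, -8.2]
gripper_width: 0.0127
grasp_force: 98.2
```

>>> {"method": "servo_tool", "body": {
  "series": [
    {"hand": 0,"dp": [0,0,0.5],"dr": [0,0,0]},
    {"hand": 0,"dp": [0,0,0],"dr": [0,0,0]},
    {"hand": 0,"dp": [0,0,0],"dr": [0,0,0]}
  ]
}}

```text
time: 19.2
tcp_pos: [0.462, -0.2097, 0.1542]
eef_rot: [1.0, -0.023, 0.0, 0.0]
force: [-4.5, 2.5, 2.0]
gripper_width: 0.0125
grasp_force: 99.0
```

In contact. Releasing gently.

>>> {"method": "servo_tool", "body": {
  "series": [
    {"hand": 0,"dp": [0,0,0],"dr": [0,0,0]},
    {"hand": 0,"dp": [0,0,0],"dr": [0,0,0]},
    {"hand": 14,"dp": [0,0,0],"dr": [0,0,0]},
    {"hand": 16,"dp": [0,0,0],"dr": [0,0,0]},
    {"hand": 18,"dp": [0,0,0],"dr": [0,0,0]},
    {"hand": 22,"dp": [0,0,0],"dr": [0,0,0]},
    {"hand": 28,"dp": [0,0,0],"dr": [0,0,0]},
    {"hand": 36,"dp": [0,0,0],"dr": [0,0,0]},
    {"hand": 45,"dp": [0,0,0],"dr": [0,0,0]},
    {"hand": 45,"dp": [0,0,0],"dr": [0,0,0]}
  ],
  "squeeze": 20
}}

```text
time: 20.2
tcp_pos: [0.4619, -0.2096, 0.1536]
eef_rot: [1.0, -0.023, 0.0, 0.0]
force: [0.8, -0.4, 0.0]
gripper_width: 0.0453
grasp_force: 0.0
```

```bash
python3 - <<'E'
from h import *
for i in range(2): print(speaker(.06,show="pics/s4.png"))
E
```

```text
{'t': 20.2, 'n': 220, 'sp': array([-0.2131,  0.0956]), 'rel': np.float64(-3.5), 'x': np.float64(0.469), 'rms': np.float64(0.0017), 'tcp': array([ 0.4619, -0.2096,  0.1536]), 'tooly_z': np.float64(0.0), 'F': array([ 0.8, -0.4,  0. ]), 'M': array([-0.  ,  0.05,  0.06]), 'w': 45.3, 'g': 0.0}
{'t': 20.25, 'n': 224, 'sp': array([-0.2131,  0.0957]), 'rel': np.float64(-3.4), 'x': np.float64(0.47), 'rms': np.float64(0.0018), 'tcp': array([ 0.4619, -0.2096,  0.1536]), 'tooly_z': np.float64(0.0), 'F': array([ 0.2, -0.7,  0.5]), 'M': array([-0.01,  0.04, -0.01]), 'w': 45.3, 'g': 0.0}
```

>>> {"method": "servo_tool", "body": {
  "series": [
    {"hand": 45,"dp": [0,0,-4],"dr": [0,0,0]},
    {"hand": 45,"dp": [0,0,-8],"dr": [0,0,0]},
    {"hand": 45,"dp": [0,0,-15],"dr": [0,0,0]},
    {"hand": 45,"dp": [0,0,-25],"dr": [0,0,0]},
    {"hand": 45,"dp": [0,0,-30],"dr": [0,0,0]},
    {"hand": 45,"dp": [0,0,-30],"dr": [0,0,0]},
    {"hand": 45,"dp": [0,0,-20],"dr": [0,0,0]},
    {"hand": 45,"dp": [0,0,0],"dr": [0,0,0]},
    {"hand": 45,"dp": [0,0,0],"dr": [0,0,0]}
  ]
}}

```text
time: 21.2
tcp_pos: [0.4623, -0.2098, 0.2868]
eef_rot: [1.0, -0.023, 0.001, 0.0]
force: [0.1, -0.5, -0.5]
gripper_width: 0.0451
grasp_force: 0.0
```

```bash
python3 - <<'E'
from h import *
for i in range(2): print(speaker(.06))
for n in("scene","side"):
  f=eyes.grab_frame(n);cv2.imwrite(f"pics/end_{n}.png",f["color"]);P=pts(f);q=P[(P[...,2]>.068)&(P[...,2]<.098)&(abs(P[...,0]-.463)<.09)&(abs(P[...,1]+.208)<.18)]
  print(cv2.minAreaRect((q[:,:2]*1000).astype(np.float32)),len(q))
T=toolT();w=eyes.grab_frame("wrist");P=pts(w,T@np.array(w["T_tool_cam"]));cv2.imwrite("pics/w3.png",w["color"])
E
```

```text
{'t': 21.2, 'n': 126, 'sp': array([-0.2133,  0.0959]), 'rel': np.float64(-3.5), 'x': np.float64(0.479), 'rms': np.float64(0.0016), 'tcp': array([ 0.4623, -0.2098,  0.2868]), 'tooly_z': np.float64(0.05), 'F': array([ 0.1, -0.5, -0.5]), 'M': array([-0.04, -0.  , -0.03]), 'w': 45.1, 'g': 0.0}
{'t': 21.25, 'n': 125, 'sp': array([-0.2135,  0.0958]), 'rel': np.float64(-4.0), 'x': np.float64(0.48), 'rms': np.float64(0.0015), 'tcp': array([ 0.4618, -0.2095,  0.2855]), 'tooly_z': np.float64(-0.0), 'F': array([ 0.2, -0.5,  0.3]), 'M': array([0.01, 0.05, 0.03]), 'w': 45.0, 'g': 0.0}
((463.6669006347656, -208.47886657714844), (306.20245361328125, 141.414306640625), 87.5859375) 1565
((459.74066162109375, -206.658447265625), (310.1243896484375, 139.7751007080078), 89.96490478515625) 787
```

View pics/w3.png

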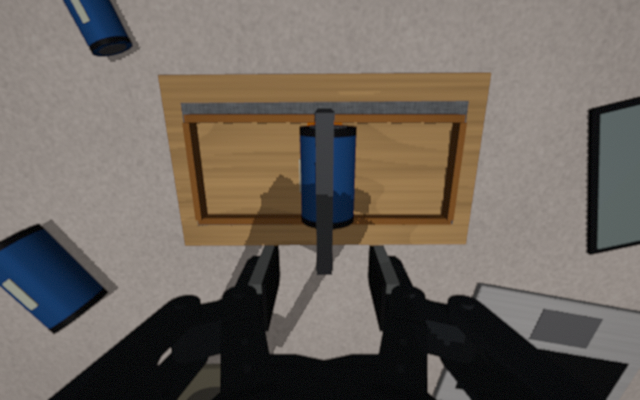

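View pics/end_scene.png

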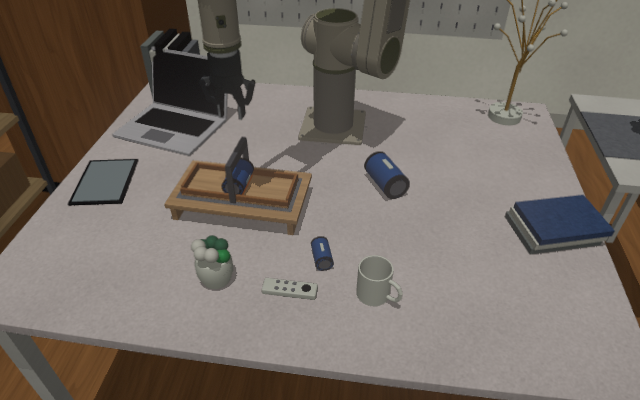

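The views show the tray centred and parallel on the riser: tray edge (185,117)–(465,117), riser edge (160,74)–(490,73). The speaker lies still under the bar at (328,175), about 4 mm from the middle of the strip. The gripper is clear, so I'm handing in.

```bash
python3 -c "
from plant import order
print(order.hand_in())"
```

```text
the job is handed in; nothing more can be done
None
```

I handed the job in at about 21 s: the tray is set down square in the middle of the riser and released, and the speaker lies still on the strip about 4 mm from its middle, after more than 3 s on it in the air.

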